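Hold a lapped block in the corner of a drilling jig

ROBOT

A 6-joint arm with a two-finger parallel gripper is mounted at the origin on a cart in front of the work surface, level with it; the furniture and walls round the work are solid. World frame = base frame: x ahead of the robot, y to its left, z up, the work surface at z = 0. Lengths are in mm, angles in rad, forces in N, time in s.
With the tool pointing down it reaches from about 275 to 1000 mm from the base axis. Payload 8.4 kg.
Tool frame: the origin (TCP) lies between the finger pads, 19 mm behind the fingertips; this is the grasp point; z points along the fingers, y is the line along which they close (so a half turn about z gives the same grasp; the last joint's range is limited). The gripper opens to 85 mm and grips with 20 to 120 N. Pads are 22 mm wide; open, the fingers measure 114 mm over their backs; the gripper's body (76 mm by 85 mm) begins 54 mm behind the grasp point. The pads swing forward as they close: fully open they stand 13 mm farther back than shut.
Start: joints at [-1.295, 0.353, 1.633, -0, 1.155, -0.002], TCP at [171.399, -601.041, 249.981] pointing down, gripper open.
Joint ranges: [-2.63, 2.63], [-0.92, 2.1], [0.06, 2.66], [-1.3, 4.44], [0, 2.69], [-3.02, 3.02]. Speed limits (rad/s): [2.22, 2.22, 2.79, 3.14, 3.14, 3.14].

INTERFACE

Orientations are given as [roll, pitch, yaw] about the fixed x, y, z axes, in that order (R = Rz(yaw) Ry(pitch) Rx(roll)).
In Python, from rig import r, vision gives the robot as it stands. The module is installed in compiled form; this text tells all that it offers.
- The arm moves only by the tool play_rows, never from a script. Its argument "steps" is a list of rows, each an object with "delta_pos": the shift along the tool's x, y, z in cm, a list of three; "yaw": the turn about the tool's z in rad; "jaw": the opening in per cent of the stroke, from 0 (shut) to 100 (fully open). A call has exactly 8 rows; each row is the pose to reach, as a shift and turn from the pose commanded when the call began, along the tool's axes at that moment; what a row does not reach only later rows make up. A row lasts 1/10 s, in which the tool goes at most 50 mm and 8.59 degrees, less where a joint would pass 70% of its speed; a pose out of reach is approached as far as the arm can. A call with a gripper value outside its range is refused whole. The fingers move at their own pace and stop on an object; "grip_force" is the grip in N (left out, the last holds). Time passes only in rows, so rows that repeat a pose let the fingers close, or fill a call up. It gives the time, the measured TCP pose, the force, the opening and the grip force at its end, in the units of the state.
- r.sense(): the state, without advancing time (a new reading comes with each control period).
- vision.grab_frame(name): name is "scene" or "top" or "wrist"; returns (picture, depth): 384x512x3 uint8, red, green, blue; 384x512 float32, mm along the optical axis (not along the pixel's ray), 0 where there is no reading.
- vision.calibration(name): a dict with "mtx" (3x3 intrinsics, pixels), "extrinsics" (4x4, takes a point from camera to world coordinates). Camera axes: x right, y down, z forward; pixel columns grow to the right and rows downward; lengths in mm; the calibration is good to about 2 mm. A picture is of the moment at which its call begins: read the wrist's pose just before it. calibration takes no time and is no camera call; for the wrist camera it gives the pose at the moment of the call.
- r.sign_off(): hands the job in; it is judged then, once.
Trained networks look in the newest picture that a camera, given by its name, has taken for a name from the list of things; names that differ only in an ending like _2 or _b are one class to them, and where a whole thing is asked for, a point or a joint stands for the part that bears it (a point fixed in the world has none). Each returns a list of dicts, best first, with "conf" (0 to 1); they miss things now and then, are a little off and sometimes report something else, mostly with a low value. They report only what shows in the picture. A call takes as long as a camera call. They do not tell look-alikes from the thing itself.
- vision.cut_out(camera, thing): "region" (384x512 bool, what is visible of it) and "uv" ([column, row] in pixels, amid what is visible of it).
- vision.landmark_of(camera, thing): "uv" ([column, row] in pixels: a listed point, or the origin of a listed thing).
The state is a dict: "clock": time; "qpos": joint angles; "qvel": joint speeds; "joint_efforts": joint torques, N m; "eef_pos": TCP position; "tcp_rot": TCP orientation; "contact_force": force on the tool from outside, world axes, zero at the start; "wrist_torque": the same for the moment, N m; "opening": opening from 0.0 (shut) to 1.0 (fully open); "grasp_force": force on a finger pad.
Only numpy, scipy, OpenCV 4.12 (cv2) and the standard library are available. Lean on these libraries where they do the work, as an engineer would, in place of code of your own. Each camera call takes 0.05 s, during which the arm holds its last target. There are 200 camera calls.

TASK

Pick the small beech block with the stepped, half-lapped end out of the parts crate and lay it flat on the drilling jig with the step facing up and its thin tongue pushed in under the steel bush plate. Press it firmly into the corner, so that the tongue's end touches the end fence and the block's long side lies flush along the side fence, and finish while still gripping it and pressing it against both fences: a workmate will drill it there, so do not let go. The rest stays in the crate, and the things standing on the bench stay where they are.

Things in the scene. Friction and masses are not known exactly. Their poses are not given: they have to be found in the camera images.
- lapped_block: The work: light beech block 80 mm long (x), 34 wide (y), 44 high (z), 70 to 140 g, with a step cut in its top: full height from x = -40 to +8 mm, but only the lower 18 mm remain from x = +8 to +40 mm (the tongue). Origin: centre of the underside; x to the tongue's end, z up. It lies in the crate on its underside, tongue roughly to the crate's +x.
- tongue_corner (a point): Point on lapped_block at the bottom edge of the tongue's end on the +y side (block x = +40, y = +17, z = 0 mm); it belongs in the jig's corner.
- heel_corner (a point): Point on lapped_block at the bottom edge of the thick end on the +y side (block x = -40, y = +17, z = 0 mm).
- plain_block: A plain beech block of the same 80 x 34 x 44 mm size but with no step; not wanted. It lies in the crate beside the other, either side. Origin at the centre of its underside.
- crate: Open wooden parts crate, fixed, 125 mm (x) by 190 mm (y), 55 mm high, walls and floor 8 mm. Origin: centre of the underside. The two blocks lie on its floor about 38 mm to either side of its centre, long sides roughly along its x. A dowel offcut lies between them, a chalk stub and a thin wooden offcut at its y ends, all under 20 mm high.
- drill_jig: Drilling jig screwed to the bench: plywood bed 114 mm (x) by 90 mm (y), 15 mm thick, with a low dark-wood side fence along its +y edge, a dark-wood end fence along its +x edge and a steel bush plate with a drill bush over the corner between them. Origin: centre of the bed's underside.
- jig_corner (a point): Inner corner where both fence faces meet the bed's top (jig x = +41, y = +29, z = +15 mm), axes as drill_jig: x points into the end fence, y into the side fence, z = 0 is the bed's top. The block seated has its x along this x, its tongue_corner at this point and its centre at jig x = +1, y = +12 mm.
- side_fence: Dark wooden strip, 12 mm high over the bed, 16 mm thick, from jig x = -57 to +35 mm; its working face looks to jig -y, at jig y = +29 mm. Part of the jig, rigid; the origin is that of drill_jig. The block slides on bed and fences with friction of about 0.5 to 0.7, which alone can bear part of a push: meet this fence first, then slide along it to the end fence.
- end_fence: Dark wooden strip, 22 mm high over the bed, 16 mm thick, from jig y = -31 to +45 mm; its working face looks to jig -x, at jig x = +41 mm. Part of the jig, rigid; the origin is that of drill_jig.
- dowel_offcut: Round dowel offcut, 101 mm long, 16 mm thick, lying in the crate between the blocks; origin at the centre of its underside.
- wax_tin: Low round tin, 84 mm across, 32 mm high, loose on the bench right of the work; leave it alone.
- sanding_block: Cork sanding block, 123 x 86 x 31 mm, loose on the bench further right; leave it alone.
- tape_measure: Tape measure, 71 x 86 x 64 mm, loose on the bench, furthest right; leave it alone.
- grip_point (a point): Point in the full-height part of lapped_block to put the TCP: block x = -16, y = 0, z = +39 mm. Grip there across the 34 mm width; fingertips that stay 16 mm or more over the underside pass above the side fence and the low clutter.
- bush_plate: Steel plate 38 x 50 x 6 mm on top of the end fence, part of the jig. It covers jig x = +17 to +55, y = -11 to +39 mm, so it reaches 24 mm over the bed; its underside is 22 mm over the bed and the 18 mm tongue slides under it with 4 mm to spare. With its bush it ends 33 mm over the bed. Origin: centre of its underside; axes as drill_jig.
There are look-alikes about, which are no part of the job. What is shaped like the lapped_block but turquoise is not meant.

How it is judged:
By the outcome, as a careful person would: the job done as asked, in the order asked, and still so for the second after the job is handed in, while the arm keeps its last pose, push and grip.
It also fails if it takes over 45 s, if anything falls off the work surface, if the arm or the gripper's body presses on something with over 40 N, if the wrist force passes 120 N, or if a joint passes its speed limit or range.

## Working session

There is one attempt and no reset: what is moved stays moved. The work goes in short steps, Python scripts to look and compute and a tool call to move; the robot and the scene stay as the last step left them, time stands still between calls to the robot, and variables do not carry over. Pictures are saved under pics/ and viewed, at most 10 in all, crops included, and the job is handed in when it is done.

Besides the shell and the picture viewer there is one more tool, called after "Call:" as a command line: name --argument value ..., lists and objects as JSON in quotes. play_rows: Moves the arm, as the interface text tells. Its arguments: {"type":"object","properties":{"steps":{"type":"array"},"grip_force":{"type":"number"}},"required":["steps"]}

```bash
mkdir -p pics
cat > h.py <<'E'
import numpy as np, cv2
from rig import r, vision
def world(cam,d,u,v,C=None):
    C=C or vision.calibration(cam);K=np.array(C['mtx']);T=np.array(C['extrinsics'])
    u=np.asarray(u,float);v=np.asarray(v,float)
    p=np.stack([(u-K[0,2])/K[0,0]*d,(v-K[1,2])/K[1,1]*d,d],-1)
    return p@T[:3,:3].T+T[:3,3]
def save(n,im): cv2.imwrite('pics/'+n+'.png',cv2.cvtColor(im,cv2.COLOR_RGB2BGR))
E
python3 - <<'E'
from h import *
ims=[]
for c in ('scene','top'):
    im,d=vision.grab_frame(c); ims.append(im); np.savez(c+'.npz',im=im,d=d)
    for t in ('lapped_block','plain_block','crate','drill_jig','bush_plate','jig_corner','tongue_corner','heel_corner','grip_point','side_fence','end_fence'):
        if t in('jig_corner','tongue_corner','heel_corner','grip_point'):
            o=vision.landmark_of(c,t)
        else: o=vision.cut_out(c,t)
        for k in o[:3]:
            u,v=k['uv']; dd=d[int(round(v)),int(round(u))]
            print(c,t,round(k['conf'],2),np.round(k['uv'],1),np.round(world(c,dd,u,v)))
save('top',ims[1]);save('scene',ims[0])
s=r.sense();print(s['clock'],s['eef_pos'],s['tcp_rot'],s['contact_force'],s['opening'])
E
```

```text
scene lapped_block 0.96 [242.3 259.4] [459. 215.  53.]
scene lapped_block 0.59 [161.7 265.7] [635. 309.  43.]
scene lapped_block 0.4 [234.1 247.8] [508. 167.  25.]
scene plain_block 0.68 [251.  237.6] [471. 140.  54.]
scene crate 0.63 [236.1 255.3] [479. 210.  52.]
scene crate 0.25 [163.6 258.4] [644. 287.  43.]
scene drill_jig 0.98 [180.9 257.8] [623. 247.  13.]
scene bush_plate 0.72 [164.6 255.5] [646. 279.  44.]
scene bush_plate 0.32 [243.3 261.9] [456. 217.  47.]
scene jig_corner 0.94 [171.  272.2] [619. 299.  15.]
scene tongue_corner 0.7 [223.7 228.3] [580.  95.   2.]
scene tongue_corner 0.59 [219.2 266.2] [499. 260.  56.]
scene heel_corner 0.95 [202.3 216.1] [638. 109.  39.]
scene heel_corner 0.86 [253.8 274. ] [413. 246.  55.]
scene heel_corner 0.42 [179.8 263.9] [605. 276.  29.]
scene grip_point 0.92 [243.4 257.9] [460. 208.  51.]
scene grip_point 0.62 [206.2 211.4] [634.  93.  45.]
scene side_fence 0.81 [184.5 262.8] [596. 268.  29.]
top lapped_block 0.84 [215.8 158.5] [618.  99.  43.]
top lapped_block 0.66 [174.5 211.9] [481. 198.  51.]
top plain_block 0.61 [203.8 209.6] [4
[... 327 characters left out ...]
[201.9 210.9] [485. 129.  55.]
top jig_corner 0.56 [138.5 153. ] [627. 295.  42.]
top tongue_corner 0.8 [225.3 174. ] [583.  78.  -3.]
top tongue_corner 0.59 [167.6 199.8] [511. 221.  29.]
top tongue_corner 0.58 [272.  226.8] [448. -47.  32.]
top heel_corner 0.74 [167.4 232.3] [427. 224.   8.]
top heel_corner 0.58 [224.2 146.1] [650.  79.  40.]
top grip_point 0.88 [216.9 149.9] [640.  97.  42.]
top grip_point 0.6 [173.6 218. ] [465. 199.  54.]
top side_fence 0.64 [157.1 171.9] [582. 250.  30.]
top end_fence 0.39 [145.8 138.5] [666. 280.  35.]
1.2 [ 171.40803303 -601.03196934  249.97110068] [-3.14155601e+00  1.13800115e-05  2.77850584e-01] [0.07352804 0.25549866 0.0287313 ] 0.9984276859521858
```

View pics/top.png

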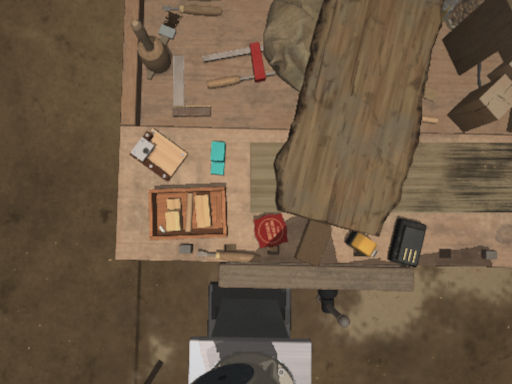

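View pics/scene.png

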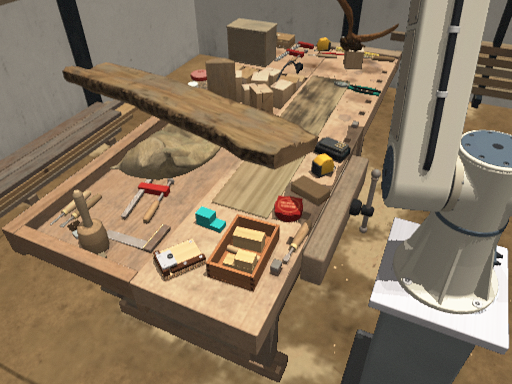

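Top view: candidates for the block are the left beech piece in the crate (174,212), which shows a step, the plain one (203,210), and the turquoise look-alike (218,158). The jig is at (159,155), with its plate at (139,149). I choose (174,212) and will check it in a close crop.

Run:
```python
from h import *
z=np.load('top.npz');im,d=z['im'],z['d']
save('crop',cv2.resize(im[120:245,115:245],None,fx=4.6,fy=4.6,interpolation=cv2.INTER_CUBIC))
vv,uu=np.mgrid[0:384,0:512]; P=world('top',d,uu,vv)
# obstacle heights on grid
H={}
for X in range(100,1000,100):
    row=[]
    for Y in range(-800,500,100):
        m=(abs(P[...,0]-X)<50)&(abs(P[...,1]-Y)<50)&(d>0)
        row.append(int(P[...,2][m].max()) if m.any() else -999)
    print(X,row)
# crop region: lapped block
for t,zlo,zhi,box in (('lap top',46,60,(420,540,165,245)),('tongue',22,32,(480,540,165,240))):
    m=(P[...,2]>zlo)&(P[...,2]<zhi)&(P[...,0]>box[0])&(P[...,0]<box[1])&(P[...,1]>box[2])&(P[...,1]<box[3])
    q=P[m]; print(t,len(q),q.mean(0),q.min(0),q.max(0))
C=vision.calibration('wrist');print(np.round(np.array(C['extrinsics']),2),np.array(C['mtx'])[0])
```

```text
100 [-703, -697, -694, -697, -702, -705, 4, 59, 66, 24, 3, -704, -705]
200 [-699, -702, -999, -999, -999, -999, 108, 0, 351, 316, -611, -703, -708]
300 [-999, -999, -999, -713, 3, 4, 3, 4, 4, 4, -999, -999, -999]
400 [-999, 5, 20, 5, 53, 138, 140, 37, 36, 59, 60, 59, 4]
500 [-999, 12, 12, 12, 48, 140, 181, 195, 190, 59, 59, 59, 4]
600 [-999, 11, 13, 12, 134, 154, 186, 197, 194, 48, 31, 50, 3]
700 [-999, 12, 100, 24, 142, 165, 197, 202, 11, 48, 18, 47, 4]
800 [-999, 18, 101, 102, 146, 173, 197, 204, 116, -16, -26, 4, 3]
900 [-999, 45, 187, 195, 150, 179, 204, 204, 107, -21, 45, 167, 4]
lap top 404 [475.97083351 203.43243459  53.14933746] [420.25671322 165.3955213   46.46644501] [538.28912173 244.96987374  59.59223848]
tongue 225 [499.91521576 198.19372463  25.97953826] [480.36932787 165.01994846  22.07638256] [532.19253552 239.78377393  31.23578418]
[[ 2.7000e-01 -9.1000e-01 -3.0000e-01  2.4915e+02]
 [-9.6000e-01 -2.6000e-01 -8.0000e-02 -5.7948e+02]
 [-0.0000e+00  3.1000e-01 -9.5000e-01  3.7471e+02]
 [ 0.0000e+00  0.0000e+00  0.0000e+00  1.0000e+00]] [282.47550863   0.         255.89561464]
```

View pics/crop.png

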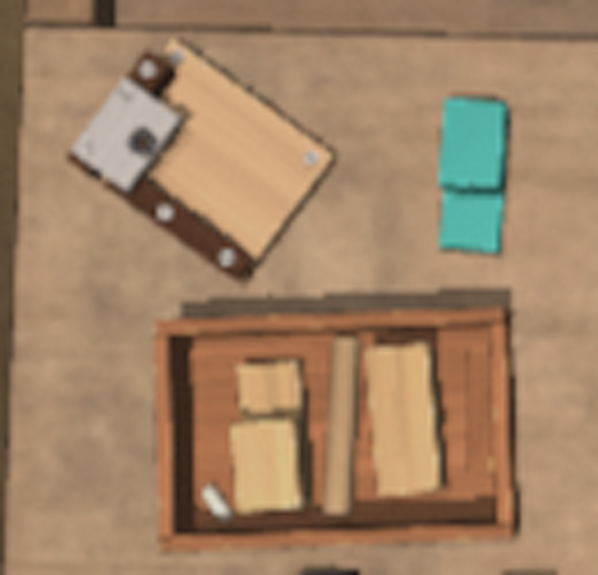

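The crop confirms it: the left beech block has its lower tongue at (270,385) toward +x, the plain block is at (405,420) and the turquoise piece at (473,170). The jig's bush plate is at (128,135), with jig yaw about 55°. Next I rise and go over.

Call:
play_rows --steps '[{"delta_pos": [0,0,-5],"yaw": 0,"jaw": 65},{"delta_pos": [0,0,-9],"yaw": 0,"jaw": 65},{"delta_pos": [2.4,-3.2,-10],"yaw": 0,"jaw": 65},{"delta_pos": [4.8,-6.4,-10],"yaw": 0,"jaw": 65},{"delta_pos": [7.2,-9.6,-10],"yaw": 0,"jaw": 65},{"delta_pos": [9.6,-12.8,-10],"yaw": 0,"jaw": 65},{"delta_pos": [12,-16,-10],"yaw": 0,"jaw": 65},{"delta_pos": [14.5,-19.2,-10],"yaw": 0,"jaw": 65}]'

```text
clock: 2.0
eef_pos: [258.4, -375.2, 350.1]
tcp_rot: [3.141, -0.0, 0.277]
contact_force: [1.3, -0.4, 1.4]
opening: 0.649
grasp_force: 0.0
```

Call:
play_rows --steps '[{"delta_pos": [2.5,-3.4,0],"yaw": 0,"jaw": 65},{"delta_pos": [5,-6.7,0],"yaw": 0,"jaw": 65},{"delta_pos": [7.6,-10,0],"yaw": 0,"jaw": 65},{"delta_pos": [10.1,-13.4,0],"yaw": 0,"jaw": 65},{"delta_pos": [12.6,-16.8,0],"yaw": 0,"jaw": 65},{"delta_pos": [15.2,-20.1,0],"yaw": 0,"jaw": 65},{"delta_pos": [17.7,-23.5,0],"yaw": 0,"jaw": 65},{"delta_pos": [20.2,-26.8,0],"yaw": 0,"jaw": 65}]'

```text
clock: 2.8
eef_pos: [379.2, -61.8, 350.3]
tcp_rot: [3.141, -0.001, 0.278]
contact_force: [1.5, -0.5, 0.7]
opening: 0.647
grasp_force: 0.0
```

Call:
play_rows --steps '[{"delta_pos": [2.1,-2.8,0],"yaw": 0.03,"jaw": 65},{"delta_pos": [4.2,-5.6,0],"yaw": 0.07,"jaw": 65},{"delta_pos": [6.4,-8.5,0],"yaw": 0.11,"jaw": 65},{"delta_pos": [8.5,-11.3,1],"yaw": 0.15,"jaw": 65},{"delta_pos": [10.6,-14.1,2],"yaw": 0.19,"jaw": 65},{"delta_pos": [12.7,-16.9,3],"yaw": 0.23,"jaw": 65},{"delta_pos": [14.8,-19.7,4],"yaw": 0.27,"jaw": 65},{"delta_pos": [17,-22.5,5],"yaw": 0.278,"jaw": 65}]'

```text
clock: 3.6
eef_pos: [481.0, 201.0, 299.7]
tcp_rot: [-3.142, -0.0, -0.001]
contact_force: [0.0, -1.3, 0.5]
opening: 0.649
grasp_force: 0.0
```

Run:
```python
from h import *
C=vision.calibration('wrist'); im,d=vision.grab_frame('wrist'); save('w1',im); np.savez('w1.npz',im=im,d=d,E=C['extrinsics'],K=C['mtx'])
vv,uu=np.mgrid[0:384,0:512]; P=world('wrist',d,uu,vv,C)
for t in ('jig_corner','tongue_corner','heel_corner','grip_point'):
    for k in vision.landmark_of('wrist',t)[:3]:
        u,v=k['uv'];print(t,round(k['conf'],2),np.round(k['uv'],1),np.round(world('wrist',d[int(round(v)),int(round(u))],u,v,C),1))
for t in ('lapped_block','drill_jig','bush_plate','side_fence'):
    for k in vision.cut_out('wrist',t)[:3]:
        m=k['region']&(d>0); q=P[m]
        print(t,round(k['conf'],2),np.round(k['uv']),m.sum())
        for lo,hi in ((10,20),(22,30),(30,36),(36,41),(41,48),(48,58)):
            s=q[(q[:,2]>lo)&(q[:,2]<hi)]
            if len(s)>60:
                c,sz,a=cv2.minAreaRect(s[:,:2].astype(np.float32)); print('   ',lo,hi,len(s),np.round(c,1),np.round(sz,1),round(a,1),'z',np.round(np.median(s[:,2]),1))
```

```text
jig_corner 0.57 [178.4  43.9] [620.5 295.1  43.5]
tongue_corner 0.8 [240.3 129.5] [513.7 223.8   7.6]
tongue_corner 0.74 [340.7  77.9] [582.9  87.6  19.5]
tongue_corner 0.21 [479.1 195.4] [ 420.1 -128.7   31. ]
grip_point 0.78 [254.1 174.6] [458.5 203.5  53.6]
grip_point 0.58 [344.1  29.1] [635.9  95.6  44.7]
lapped_block 0.9 [255. 158.] 1435
    22 30 555 [497.7 206.3] [32.4 33.7] 6.3 z 27.0
    48 58 804 [459.1 201.8] [46.8 33.4] 6.7 z 52.9
lapped_block 0.6 [340.  38.] 2393
    10 20 731 [621.1  96.7] [34.3 80.1] 87.4 z 18.6
    22 30 89 [629.9 107.7] [57.3 26.2] 31.6 z 25.9
    30 36 65 [629.5 107. ] [57.7 26.9] 33.1 z 33.1
    41 48 1296 [637.1  95.9] [34.4 48.2] 87.2 z 44.6
lapped_block 0.47 [212.  69.] 852
    22 30 815 [592.  260.5] [91.4 16. ] 55.3 z 28.0
drill_jig 0.59 [219.  44.] 6709
    10 20 4151 [624.6 242.1] [99.  89.7] 55.7 z 16.0
    22 30 851 [615.5 248.4] [98.4 68.5] 55.2 z 28.0
    36 41 138 [637.2 284.7] [38.3 64.4] 50.9 z 38.4
    41 48 1411 [637.8 286.1] [38.2 50.3] 55.7 z 44.1
    48 58 81 [633.2 275.8] [13.3 13.8] 23.4 z 49.0
drill_jig 0.18 [277. 154.] 796
    10 20 79 [479.3 167.6] [ 16.6 100.2] 88.4 z 18.8
    22 30 559 [478.8 167.5] [13.4 99.7] 88.6 z 24.1
bush_plate 0.94 [185.  23.] 1253
    41 48 1228 [637.5 286.1] [37.9 49.8] 55.7 z 44.0
bush_plate 0.58 [256. 161.] 1471
    22 30 565 [497.7 206.3] [32.4 33.7] 6.4 z 27.0
    48 58 829 [458.3 201.6] [47.9 33.5] 5.8 z 53.0
side_fence 0.71 [214.  71.] 809
    22 30 794 [591.8 260.3] [90.9 15.9] 55.3 z 28.0
side_fence 0.53 [273. 156.] 8925
    10 20 870 [482.5 163.3] [118.3 180.6] 3.4 z 11.8
    22 30 448 [482.3 166.8] [117.9 188. ] 3.6 z 25.9
    30 36 354 [482.1 167.5] [118.2 178.6] 3.3 z 32.8
    36 41 298 [482.4 166.5] [117.9 176.8] 3.3 z 38.5
    41 48 435 [482.4 165. ] [117.9 187. ] 3.5 z 44.5
    48 58 3129 [478.6 165.6] [125.3 190.1] 3.4 z 55.7
```

View pics/w1.png

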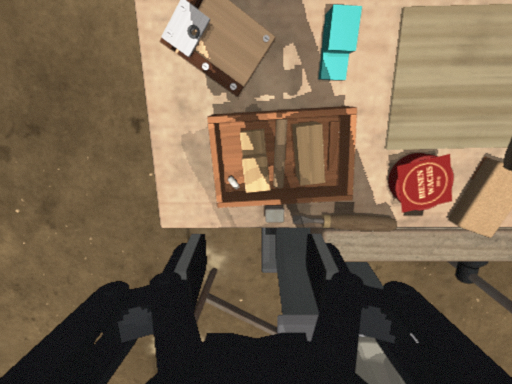

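The wrist view shows the stepped block at (255,160) in the crate, with the jig and its plate at (188,28). The fits match the given sizes: grip point (459,202,47), block yaw 6.5°, jig origin (628.7,248.6), jig yaw 55.5°. Descending to grasp.

Call:
play_rows --steps '[{"delta_pos": [-1.1,0,4],"yaw": -0.05,"jaw": 65},{"delta_pos": [-2.2,-0.1,8.5],"yaw": -0.11,"jaw": 65},{"delta_pos": [-2.2,-0.1,13],"yaw": -0.11,"jaw": 65},{"delta_pos": [-2.2,-0.1,17],"yaw": -0.11,"jaw": 65},{"delta_pos": [-2.2,-0.1,20],"yaw": -0.11,"jaw": 65},{"delta_pos": [-2.2,-0.1,22.5],"yaw": -0.11,"jaw": 65},{"delta_pos": [-2.2,-0.1,24],"yaw": -0.11,"jaw": 65},{"delta_pos": [-2.2,-0.1,25.3],"yaw": -0.11,"jaw": 65}]'

```text
clock: 4.85
eef_pos: [458.7, 199.9, 46.3]
tcp_rot: [3.141, 0.0, 0.109]
contact_force: [-0.1, 0.2, 0.5]
opening: 0.65
grasp_force: 0.0
```

Call:
play_rows --grip_force 60 --steps '[{"delta_pos": [0,0,0],"yaw": 0,"jaw": 55},{"delta_pos": [0,0,0],"yaw": 0,"jaw": 45},{"delta_pos": [0,0,0],"yaw": 0,"jaw": 38},{"delta_pos": [0,0,0],"yaw": 0,"jaw": 30},{"delta_pos": [0,0,0],"yaw": 0,"jaw": 30},{"delta_pos": [0,0,0],"yaw": 0,"jaw": 30},{"delta_pos": [0,0,0],"yaw": 0,"jaw": 30},{"delta_pos": [0,0,0],"yaw": 0,"jaw": 30}]'

```text
clock: 5.65
eef_pos: [459.4, 200.7, 48.0]
tcp_rot: [-3.141, -0.002, 0.11]
contact_force: [-0.4, -1.8, 7.6]
opening: 0.387
grasp_force: 60.0
```

Call:
play_rows --grip_force 70 --steps '[{"delta_pos": [0,0,-1.5],"yaw": 0,"jaw": 25},{"delta_pos": [0,0,-4],"yaw": 0,"jaw": 25},{"delta_pos": [0,0,-7.5],"yaw": 0,"jaw": 25},{"delta_pos": [0,0,-10.5],"yaw": 0,"jaw": 25},{"delta_pos": [2,0,-12],"yaw": -0.1,"jaw": 25},{"delta_pos": [4.5,0.1,-12],"yaw": -0.2,"jaw": 25},{"delta_pos": [7,0.2,-12],"yaw": -0.32,"jaw": 25},{"delta_pos": [9,0.3,-12],"yaw": -0.42,"jaw": 25}]'

```text
clock: 6.45
eef_pos: [550.0, 207.6, 167.8]
tcp_rot: [3.141, -0.002, 0.535]
contact_force: [-0.1, 1.7, -0.3]
opening: 0.383
grasp_force: 70.1
```

Call:
play_rows --steps '[{"delta_pos": [1,0.5,0],"yaw": -0.1,"jaw": 25},{"delta_pos": [2.2,1.1,0],"yaw": -0.2,"jaw": 25},{"delta_pos": [3.3,1.7,0],"yaw": -0.3,"jaw": 25},{"delta_pos": [4.26,2.16,1],"yaw": -0.4,"jaw": 25},{"delta_pos": [4.26,2.16,2.5],"yaw": -0.434,"jaw": 25},{"delta_pos": [4.26,2.16,4.5],"yaw": -0.434,"jaw": 25},{"delta_pos": [4.26,2.16,6.5],"yaw": -0.434,"jaw": 25},{"delta_pos": [4.26,2.16,6.5],"yaw": -0.434,"jaw": 25}]'

```text
clock: 7.25
eef_pos: [594.4, 209.7, 99.7]
tcp_rot: [-3.139, 0.003, 0.964]
contact_force: [-0.6, 0.1, -0.5]
opening: 0.382
grasp_force: 70.2
```

```bash
cat > blk.py <<'E'
from h import *
import sys
n=sys.argv[1]
C=vision.calibration('wrist'); im,d=vision.grab_frame('wrist'); save(n,im)
s=r.sense();print(np.round(s['eef_pos'],1),np.round(s['tcp_rot'],3),np.round(s['contact_force'],1),np.round(s['wrist_torque'],2),s['opening'],s['grasp_force'],s['clock'])
vv,uu=np.mgrid[0:384,0:512]; P=world('wrist',d,uu,vv,C); 
J=np.array([628.7,248.6,15]);a=np.deg2rad(55.5);R=np.array([[np.cos(a),np.sin(a),0],[-np.sin(a),np.cos(a),0],[0,0,1]])
def jig(p): return (p-J)@R.T
for t in ('lapped_block','bush_plate','side_fence'):
    for k in vision.cut_out('wrist',t)[:2]:
        q=jig(P[k['region']&(d>0)]); print(t,round(k['conf'],2),np.round(k['uv']),'jig pct5/50/95',np.round(np.percentile(q,[3,50,97],axis=0),1).tolist())
for t in ('tongue_corner','heel_corner','jig_corner'):
    for k in vision.landmark_of('wrist',t)[:2]:
        u,v=k['uv'];
        if 0<=u<512 and 0<=v<384: print(t,round(k['conf'],2),np.round(k['uv'],1),np.round(jig(world('wrist',d[int(v),int(u)],u,v,C)),1))
np.save('P.npy',jig(P))
E
python3 blk.py w2
```

```text
[595.2 210.  101.2] [-3.14e+00  2.00e-03  9.64e-01] [-0.5 -0.  -0.3] [ 0.03 -0.05 -0.05] 0.3762474329778162 70.16961336135864 7.3
lapped_block 0.84 [258. 226.] jig pct5/50/95 [[-73.0, -9.5, 61.8], [-29.7, 6.3, 88.3], [3.1, 21.9, 90.2]]
lapped_block 0.63 [383. 270.] jig pct5/50/95 [[-123.2, -116.3, -12.4], [-106.7, -94.6, 12.6], [-95.7, -62.5, 30.3]]
bush_plate 0.89 [241.  79.] jig pct5/50/95 [[18.0, -10.4, 27.6], [37.2, 14.2, 28.9], [53.9, 36.9, 30.2]]
side_fence 0.96 [214. 157.] jig pct5/50/95 [[-53.7, 28.4, 11.3], [-14.3, 36.7, 12.9], [19.2, 43.6, 14.2]]
side_fence 0.18 [242.  82.] jig pct5/50/95 [[18.1, -10.2, 27.6], [37.2, 14.1, 28.9], [53.8, 36.8, 30.2]]
tongue_corner 0.55 [225.6 141.6] [-3.4 28.   4.7]
heel_corner 0.59 [396.8 265.8] [ -97.5 -102.7   20.2]
jig_corner 0.73 [223.7  75.7] [39.6 24.9 28.7]
jig_corner 0.36 [209.8 324. ] [-35.1  19.3 142.8]
```

View pics/w2.png

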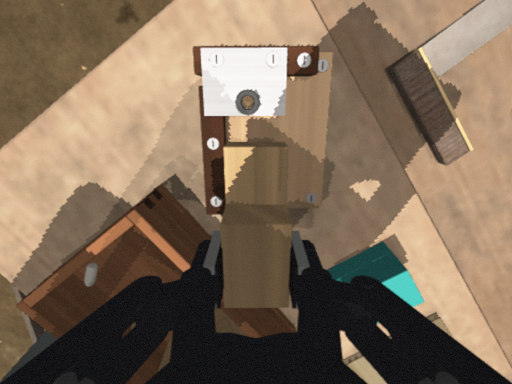

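The wrist view shows the block in the grip (tongue 225–287 × 145–205), aligned with the jig below it, and the plate at (245,80). I'll compute the block's exact pose in the jig frame.

Run:
```python
import numpy as np,cv2
P=np.load('P.npy')
for lo,hi in ((58,70),(84,95)):
    m=(P[...,2]>lo)&(P[...,2]<hi)&(P[...,0]>-85)&(P[...,0]<10)&(abs(P[...,1]-5)<24)
    m[240:]=False
    s=P[m]; print(lo,len(s),cv2.minAreaRect(s[:,:2].astype(np.float32)),np.median(s[:,2]), 'tilt z vs x,y',np.linalg.lstsq(np.c_[s[:,:2],np.ones(len(s))],s[:,2],rcond=None)[0])
    for x in range(-60,10,6):
        t=s[abs(s[:,0]-x)<3]
        if len(t)>10: print(x,np.round([t[:,1].min(),t[:,1].max()],1))
```

```text
58 4010 ((-12.890474319458008, 6.217319488525391), (32.93545913696289, 34.07427215576172), 0.07754901796579361) 63.26789482919128 tilt z vs x,y [-5.27462508e-02  2.74130132e-03  6.26923514e+01]
-30 [-10.5  23.1]
-24 [-10.8  23.1]
-18 [-10.5  23.3]
-12 [-10.4  23.2]
-6 [-10.8  22.8]
0 [-10.7  23.3]
6 [-9.9 23. ]
84 1420 ((-32.364784240722656, 6.092569351196289), (33.8438606262207, 9.453043937683105), 89.7645034790039) 89.07546666200096 tilt z vs x,y [-2.71447727e-01  6.15801513e-03  8.00436342e+01]
-36 [-10.8  23. ]
-30 [-10.8  23. ]
```

Call:
play_rows --steps '[{"delta_pos": [0,0,1.2],"yaw": 0,"jaw": 25},{"delta_pos": [0,0,2.4],"yaw": 0,"jaw": 25},{"delta_pos": [0,0,3.4],"yaw": 0,"jaw": 25},{"delta_pos": [0,0,4],"yaw": 0,"jaw": 25},{"delta_pos": [0,0,4.3],"yaw": 0,"jaw": 25},{"delta_pos": [0,0,4.5],"yaw": 0,"jaw": 25},{"delta_pos": [0,0,4.6],"yaw": 0,"jaw": 25},{"delta_pos": [0,0,4.6],"yaw": 0,"jaw": 25}]'

```text
clock: 8.4
eef_pos: [596.3, 210.3, 56.1]
tcp_rot: [3.141, -0.0, 0.964]
contact_force: [-0.3, 0.5, -0.5]
opening: 0.379
grasp_force: 70.2
```

Call:
play_rows --steps '[{"delta_pos": [0,0,0.05],"yaw": 0,"jaw": 25},{"delta_pos": [0,0,0.1],"yaw": 0,"jaw": 25},{"delta_pos": [0,0,0.15],"yaw": 0,"jaw": 25},{"delta_pos": [0,0,0.2],"yaw": 0,"jaw": 25},{"delta_pos": [0,0,0.2],"yaw": 0,"jaw": 25},{"delta_pos": [0,0,0.2],"yaw": 0,"jaw": 25},{"delta_pos": [0,0,0.2],"yaw": 0,"jaw": 25},{"delta_pos": [0,0,0.2],"yaw": 0,"jaw": 25}]'

```text
clock: 9.2
eef_pos: [596.4, 210.3, 55.1]
tcp_rot: [3.141, -0.0, 0.964]
contact_force: [-2.8, -1.8, 9.6]
opening: 0.383
grasp_force: 71.6
```

Call:
play_rows --steps '[{"delta_pos": [0,-0.15,0],"yaw": 0,"jaw": 25},{"delta_pos": [0,-0.3,0],"yaw": 0,"jaw": 25},{"delta_pos": [0,-0.45,0],"yaw": 0,"jaw": 25},{"delta_pos": [0,-0.55,0],"yaw": 0,"jaw": 25},{"delta_pos": [0,-0.65,0],"yaw": 0,"jaw": 25},{"delta_pos": [0,-0.75,0],"yaw": 0,"jaw": 25},{"delta_pos": [0,-0.75,0],"yaw": 0,"jaw": 25},{"delta_pos": [0,-0.75,0],"yaw": 0,"jaw": 25}]'

```text
clock: 10.0
eef_pos: [591.6, 214.8, 55.1]
tcp_rot: [3.139, -0.002, 0.964]
contact_force: [2.2, -2.0, 5.5]
opening: 0.387
grasp_force: 70.9
```

Call:
play_rows --steps '[{"delta_pos": [0,-0.05,0],"yaw": 0,"jaw": 25},{"delta_pos": [0,-0.1,0],"yaw": 0,"jaw": 25},{"delta_pos": [0,-0.15,0],"yaw": 0,"jaw": 25},{"delta_pos": [0,-0.15,0],"yaw": 0,"jaw": 25},{"delta_pos": [0,-0.15,0],"yaw": 0,"jaw": 25},{"delta_pos": [0,-0.15,0],"yaw": 0,"jaw": 25},{"delta_pos": [0,-0.15,0],"yaw": 0,"jaw": 25},{"delta_pos": [0,-0.15,0],"yaw": 0,"jaw": 25}]'

```text
clock: 10.8
eef_pos: [591.4, 214.8, 55.1]
tcp_rot: [3.137, -0.003, 0.964]
contact_force: [7.1, -7.2, 3.2]
opening: 0.377
grasp_force: 70.8
```

Call:
play_rows --steps '[{"delta_pos": [0.3,-0.05,0],"yaw": 0,"jaw": 25},{"delta_pos": [0.7,-0.05,0],"yaw": 0,"jaw": 25},{"delta_pos": [1.2,-0.05,0],"yaw": 0,"jaw": 25},{"delta_pos": [1.7,-0.05,0],"yaw": 0,"jaw": 25},{"delta_pos": [2.2,-0.05,0],"yaw": 0,"jaw": 25},{"delta_pos": [2.7,-0.05,0],"yaw": 0,"jaw": 25},{"delta_pos": [3,-0.05,0],"yaw": 0,"jaw": 25},{"delta_pos": [3,-0.05,0],"yaw": 0,"jaw": 25}]'

```text
clock: 11.6
eef_pos: [607.4, 238.0, 55.2]
tcp_rot: [3.138, 0.001, 0.964]
contact_force: [4.5, -14.8, 8.9]
opening: 0.384
grasp_force: 71.5
```

```bash
python3 blk.py w3
```

```text
[607.4 238.   55.2] [3.138 0.    0.964] [  4.4 -16.6   8.3] [-2.52 -0.92 -0.26] 0.38032316461352345 71.4643120765686 11.65
lapped_block 0.87 [255. 244.] jig pct5/50/95 [[-43.0, -4.3, 18.3], [-8.9, 11.3, 44.5], [12.1, 27.0, 45.8]]
lapped_block 0.83 [360. 364.] jig pct5/50/95 [[-149.4, -82.6, -9.2], [-126.4, -65.2, 3.4], [-109.2, -54.7, 29.3]]
bush_plate 0.86 [250. 140.] jig pct5/50/95 [[18.1, -10.6, 27.5], [37.5, 14.2, 28.8], [53.9, 36.8, 30.0]]
bush_plate 0.22 [128. 326.] jig pct5/50/95 [[-157.9, 34.1, -12.5], [-74.9, 100.4, 5.5], [-41.0, 175.2, 40.3]]
side_fence 0.97 [208. 200.] jig pct5/50/95 [[-20.1, 30.0, 11.7], [0.3, 38.7, 12.9], [30.8, 43.8, 14.1]]
tongue_corner 0.85 [336.6 373.1] [ -1.6  -7.3 116.3]
jig_corner 0.58 [224.8 132.8] [42.5 25.8 29. ]
jig_corner 0.26 [253.  144.6] [36.9 12.4 29.2]
```

View pics/w3.png

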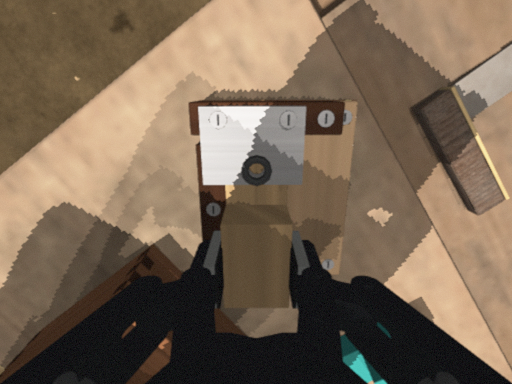

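The tongue (225–290, y 185–222) is sliding under the plate. The block lies along the side fence, with about 6 mm left to go. Continuing.

Call:
play_rows --steps '[{"delta_pos": [0.15,0,0],"yaw": 0,"jaw": 25},{"delta_pos": [0.3,0,0],"yaw": 0,"jaw": 25},{"delta_pos": [0.45,0,0],"yaw": 0,"jaw": 25},{"delta_pos": [0.55,0,0],"yaw": 0,"jaw": 25},{"delta_pos": [0.65,0,0],"yaw": 0,"jaw": 25},{"delta_pos": [0.7,0,0],"yaw": 0,"jaw": 25},{"delta_pos": [0.7,0,0],"yaw": 0,"jaw": 25},{"delta_pos": [0.7,0,0],"yaw": 0,"jaw": 25}]'

```text
clock: 12.75
eef_pos: [611.0, 243.2, 55.2]
tcp_rot: [3.138, 0.002, 0.964]
contact_force: [3.5, -17.6, 11.1]
opening: 0.379
grasp_force: 71.8
```

Call:
play_rows --steps '[{"delta_pos": [0.05,0,0],"yaw": 0,"jaw": 25},{"delta_pos": [0.1,0,0],"yaw": 0,"jaw": 25},{"delta_pos": [0.15,0,0],"yaw": 0,"jaw": 25},{"delta_pos": [0.2,0,0],"yaw": 0,"jaw": 25},{"delta_pos": [0.2,0,0],"yaw": 0,"jaw": 25},{"delta_pos": [0.2,0,0],"yaw": 0,"jaw": 25},{"delta_pos": [0.2,0,0],"yaw": 0,"jaw": 25},{"delta_pos": [0.2,0,0],"yaw": 0,"jaw": 25}]'

```text
clock: 13.55
eef_pos: [611.1, 243.4, 55.2]
tcp_rot: [3.138, 0.005, 0.964]
contact_force: [1.3, -24.2, 15.4]
opening: 0.379
grasp_force: 72.3
```

Call:
play_rows --grip_force 100 --steps '[{"delta_pos": [0,0,0],"yaw": 0,"jaw": 25},{"delta_pos": [0,0,0],"yaw": 0,"jaw": 25},{"delta_pos": [0,-0.05,0.05],"yaw": 0,"jaw": 25},{"delta_pos": [0.05,-0.08,0.05],"yaw": 0,"jaw": 25},{"delta_pos": [0.1,-0.08,0.05],"yaw": 0,"jaw": 25},{"delta_pos": [0.15,-0.08,0.05],"yaw": 0,"jaw": 25},{"delta_pos": [0.15,-0.08,0.05],"yaw": 0,"jaw": 25},{"delta_pos": [0.15,-0.08,0.05],"yaw": 0,"jaw": 25}]'

```text
clock: 14.35
eef_pos: [611.1, 243.5, 55.2]
tcp_rot: [3.138, 0.007, 0.964]
contact_force: [-1.8, -33.5, 23.8]
opening: 0.377
grasp_force: 98.9
```

```bash
python3 blk.py w4
python3 - <<'E'
import numpy as np,cv2
P=np.load('P.npy')
for lo,hi in ((14,21.5),(40,50)):
    m=(P[...,2]>lo)&(P[...,2]<hi)&(P[...,0]>-45)&(P[...,0]<(17 if lo<20 else 12))&(abs(P[...,1]-12)<19); m[310:]=False;m[:, :225]=False;m[:,292:]=False
    s=P[m]; print(lo,len(s),np.median(s[:,2]),'tilt',np.round(np.linalg.lstsq(np.c_[s[:,:2],np.ones(len(s))],s[:,2],rcond=None)[0],4),'x,y range',np.percentile(s[:,:2],[1,99],axis=0).round(1).tolist())
    for x in range(-42,18,6):
        t=s[abs(s[:,0]-x)<3]
        if len(t)>10: print(x,np.round([t[:,1].min(),t[:,1].max()],1))
E
```

```text
[611.1 243.5  55.2] [3.138 0.007 0.964] [ -2.  -32.7  23.6] [-5.06 -0.01 -0.27] 0.37487300384709893 98.87422442436218 14.4
lapped_block 0.92 [357. 363.] jig pct5/50/95 [[-142.7, -85.4, -11.4], [-122.7, -65.4, 3.6], [-107.3, -55.5, 26.7]]
lapped_block 0.63 [257. 249.] jig pct5/50/95 [[-36.8, -4.3, 18.6], [-5.2, 11.3, 44.6], [11.7, 27.1, 45.8]]
bush_plate 0.75 [251. 155.] jig pct5/50/95 [[18.3, -10.6, 27.4], [37.6, 13.9, 28.8], [54.3, 36.8, 30.0]]
side_fence 0.84 [206. 207.] jig pct5/50/95 [[-14.5, 30.2, 11.6], [2.5, 39.5, 12.9], [31.6, 43.9, 14.1]]
jig_corner 0.77 [226.5 141.8] [44.7 25.3 27.6]
14 542 18.986980071109315 tilt [-1.29800e-01  2.90000e-03  2.04109e+01] x,y range [[8.1, -5.4], [13.1, 27.7]]
6 [-5.5 28.1]
12 [-5.5 27.9]
40 5680 44.80350302389764 tilt [-1.24000e-02 -7.50000e-03  4.46696e+01] x,y range [[-38.3, -5.0], [8.9, 26.6]]
-36 [-5.4 27.6]
-30 [-5.2 27.3]
-24 [-4.6 27.1]
-18 [-4.7 26.8]
-12 [-4.7 26.7]
-6 [-5.8 26.4]
0 [-5.7 26.2]
6 [-5.4 26. ]
12 [-3.3 26. ]
```

View pics/w4.png

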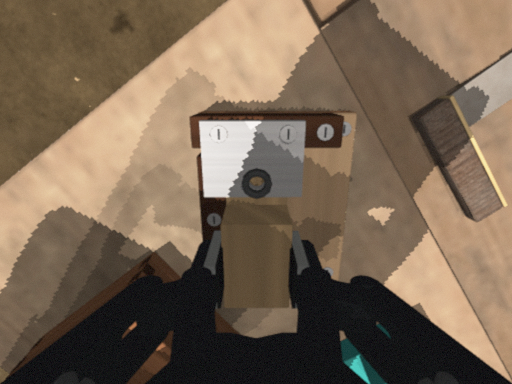

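The tongue is fully under the plate, with the step's edge at about row 223 and jig x ≈ 9 as seated. One last check of the yaw against the fences, from the same depth picture.

Run:
```python
import numpy as np,cv2
P=np.load('P.npy')
def edge(m,f,rng,step=2):
    o=[]
    for x in np.arange(*rng,step):
        t=P[m&(abs(P[...,0]-x)<step/2)]
        if len(t)>8:o.append((x,f(t[:,1])))
    o=np.array(o);k=np.polyfit(o[:,0],o[:,1],1);print(np.round(np.degrees(np.arctan(k[0])),2),'deg, y at 0',np.round(k[1],2),len(o))
z=P[...,2]
top=(z>43)&(z<47)&(abs(P[...,1]-12)<22)
edge(top,np.max,(-8,8));edge(top,np.min,(-8,8))
f=(z>11)&(z<14.5)&(P[...,1]>26)&(P[...,1]<50)
edge(f,np.max,(-15,15))
pl=(z>26)&(z<31)&(P[...,1]>-20)&(P[...,1]<50);edge(pl,np.max,(20,54));edge(pl,np.min,(20,54))
t=P[(z>14)&(z<20)&(P[...,0]>10)&(P[...,0]<17)&(P[...,1]>-8)&(P[...,1]<27)];print('tongue z',np.percentile(t[:,2],[5,50,95]))
b=P[(z>-4)&(z<5)&(P[...,0]>0)&(P[...,0]<40)&(P[...,1]>-40)&(P[...,1]<-12)];print('bed z',np.median(b[:,2]), np.linalg.lstsq(np.c_[b[:,:2],np.ones(len(b))],b[:,2],rcond=None)[0])
```

```text
-5.35 deg, y at 0 29.32 8
3.41 deg, y at 0 -6.34 8
-0.31 deg, y at 0 43.97 15
-0.1 deg, y at 0 38.07 17
-0.28 deg, y at 0 -11.64 17
tongue z [17.87871484 18.8520036  19.73443648]
bed z 0.8110147214932795 [0.00331399 0.00285291 0.82987821]
```

```bash
python3 -c "
from rig import r
s=r.sense();print(s['contact_force'],s['grasp_force'],s['clock']);print(r.sign_off())"
```

```text
[ -2.7318654  -33.39026966  22.74255069] 98.871910572052 14.7
the job is handed in; nothing more can be done
None
```

I handed the job in at 14.7 s with the beech lapped block flat on the jig, step up and tongue under the bush plate; it is still gripped at about 99 N and pressed at about 29 N toward the end fence and 17 N toward the side fence.

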